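# Date-stamp the lunch boxes

### The job

Get the date-stamping station ready by standing the brass tin that was left on its bed on the round cork mat and sliding the yellow shutter fully open. Then stamp each lunch box that is there, blue first, then pink, then white: with the box flat on the bed and centred, push its short end firmly home against the two stop posts so that the sprung stamp is pressed in, and hold it steady against them for at least one second. Finally all boxes should stand flat in the wooden tray, side by side and not stacked, the tin stay on its mat, the shutter be fully closed again, and the other kitchen things be left alone.

Things in the scene. Friction and masses are not known exactly. Their poses are not given: they have to be found in the camera images.
- box_blue: closed blue plastic lunch box, 100 x 62 x 45 mm (long side x, width y, height z), 0.2 to 0.35 kg; origin at the centre of its underside, z up. None if not there today
- box_pink: closed pink plastic lunch box, 100 x 62 x 45 mm (long side x, width y, height z), 0.2 to 0.35 kg; origin at the centre of its underside, z up. None if not there today
- box_white: closed white plastic lunch box, 100 x 62 x 45 mm (long side x, width y, height z), 0.2 to 0.35 kg; origin at the centre of its underside, z up. None if not there today
- station: fixed stamping station: aluminium bed 100 mm wide (y), top at z = 12 mm, from x = -195 to 0; grey housing behind the stop, 80 wide, 58 high, to x = 130. Origin on the table below the middle of the stop face; x points along the bed to the stop (the way a box is pushed), z up. A box fully home has its centre at x = -50, y = 0, underside z = 12 mm
- stop: the stop: two dark steel posts left and right of the stamp, at y = 18 to 36 mm on either side, top 52 mm above the table, faces in the plane x = 0 of the station; same origin and axes as the station
- stamp (a joint): sprung red stamp between the two posts: 0 = out, its face standing 12 mm before the stop face; grows as it is pushed in (m); 12 mm in when a box touches the posts. Takes 3 N to start and 8 N at 12 mm; springs out when let go
- stamp_face (a point): centre of the stamp's face (28 mm wide, 20 high), 22 mm above the bed
- shutter (a joint): yellow shutter plate, 50 mm wide (y), 4 thick, top 50 mm above the table, standing 20 to 24 mm before the stop face, in front of the stamp: 0 = closed (centred before the stamp), 0.075 m = fully open (slid to the station's -y side, stays where it is left, about 1.5 N)
- shutter_knob (a point): centre of the black upright tab on top of the shutter: 10 mm (x) by 14 mm (y) by 30 mm high, from 50 to 80 mm above the table; moves with the shutter; same axes as the station
- tin: squat round brass tin, 56 mm across, 45 high, 0.15 kg; origin at the centre of its underside
- mat: round cork mat fixed to the table, 90 mm across, 4 mm thick; origin at the centre of its underside
- tray: shallow wooden tray fixed to the table, 260 (x) x 250 (y) x 25 mm high, walls and floor 6 mm thick; origin at the centre of its underside
- tray_in (a point): centre of the tray's inner floor (6 mm above the table), tray axes
- bowl_pink: pink bowl, 110 mm across, 55 high, not part of the job; origin at the centre of its underside
- bowl_blue: blue bowl, 110 mm across, 55 high, not part of the job; origin at the centre of its underside
- sauce_bottle: brown bottle with red cap, 56 mm across, 170 high, not part of the job; origin at the centre of its underside
- spice_jar: small glass jar with black cap, 44 mm across, 70 high, not part of the job; origin at the centre of its underside
- sauce_dish: little white dish, 56 mm across, 16 high, not part of the job; origin at the centre of its underside
- mug: white mug, 76 mm across, 85 high, not part of the job; origin at the centre of its underside
Mind the look-alikes: they are no part of the job. What is shaped like the box_pink but orange or red is not meant.

How it is judged:
On the way, in this order (a step that is already met when the one before it is completed fails the run):
1. the tin stands on the cork mat and the shutter is open (horizontal distance between tin and mat below 0.035 m and z of tin in the frame of mat between 0 and 0.01 m and angle between tin's own z axis and vertical below 0.1 rad and value of joint shutter above 0.06 m), for 0.2 s.
2. the blue box, flat on the bed, is held with its short end home against the stop posts, the stamp pressed in, steady for one second (x of box_blue in the frame of station between -0.053 and -0.045 m and contact force between box_blue and stop above 1 N and angle between the x axis of box_blue and the x axis of station, either way round below 0.06 rad and y of box_blue in the frame of station between -0.01 and 0.01 m and z of box_blue in the frame of station below 0.018 m and angle between box_blue's own z axis and vertical below 0.08 rad and linear speed of box_blue below 0.02 m/s), for 1 s.
3. the pink box, flat on the bed, is held with its short end home against the stop posts, the stamp pressed in, steady for one second (x of box_pink in the frame of station between -0.053 and -0.045 m and contact force between box_pink and stop above 1 N and angle between the x axis of box_pink and the x axis of station, either way round below 0.06 rad and y of box_pink in the frame of station between -0.01 and 0.01 m and z of box_pink in the frame of station below 0.018 m and angle between box_pink's own z axis and vertical below 0.08 rad and linear speed of box_pink below 0.02 m/s), for 1 s.
4. the white box, flat on the bed, is held with its short end home against the stop posts, the stamp pressed in, steady for one second (x of box_white in the frame of station between -0.053 and -0.045 m and contact force between box_white and stop above 1 N and angle between the x axis of box_white and the x axis of station, either way round below 0.06 rad and y of box_white in the frame of station between -0.01 and 0.01 m and z of box_white in the frame of station below 0.018 m and angle between box_white's own z axis and vertical below 0.08 rad and linear speed of box_white below 0.02 m/s), for 1 s.
At the end, for the whole second after the job is handed in: Every box that is there stands flat on the tray's floor (within 6 mm of its height, tilt under 0.08 rad) and at rest; the tin stands upright on the mat, centre within 35 mm of the mat's; the shutter is closed to within 10 mm; the stamp is out (x of box_blue in the frame of tray between -0.1 and 0.1 m and y of box_blue in the frame of tray between -0.1 and 0.1 m and z of box_blue in the frame of tray_in between -0.006 and 0.006 m and angle between each of box_blue, box_pink, box_white's own z axis and vertical below 0.08 rad and linear speed of each of box_blue, box_pink, box_white below 0.02 m/s and x of box_pink in the frame of tray between -0.1 and 0.1 m and y of box_pink in the frame of tray between -0.1 and 0.1 m and z of box_pink in the frame of tray_in between -0.006 and 0.006 m and x of box_white in the frame of tray between -0.1 and 0.1 m and y of box_white in the frame of tray between -0.1 and 0.1 m and z of box_white in the frame of tray_in between -0.006 and 0.006 m and horizontal distance between tin and mat below 0.035 m and z of tin in the frame of mat between 0 and 0.01 m and angle between tin's own z axis and vertical below 0.1 rad and value of joint shutter below 0.01 m and value of joint stamp below 0.004 m); the robot touches nothing.
It fails at once if one of the other kitchen things is moved by more than 30 mm (distance of any of bowl_pink, bowl_blue, sauce_bottle, spice_jar, sauce_dish, mug from where it was at the start of the episode above 0.03 m).
Of box_blue, box_pink, box_white only 2 to 3 are there at a start; the rules pass over those that are not, and their reading is None.
At some moment in a run one of box_blue, box_pink, box_white may be knocked a few centimetres aside while the robot is not near it.
Once in a run the grip may slacken for a moment while it holds something.
It also fails if it takes over 210 s, if anything falls off the work surface, if the arm or the gripper's body presses on something with over 40 N, if the wrist force passes 120 N, or if a joint passes its speed limit or range.

### The arm

A 7-joint arm with a two-finger parallel gripper is mounted at the origin on the work surface. World frame = base frame: x ahead of the robot, y to its left, z up, the work surface at z = 0. Lengths are in m, angles in rad, forces in N, time in s.
With the tool pointing down it reaches from about 0.4 to 0.85 m from the base axis. Payload 10.4 kg.
Tool frame: the origin (TCP) lies at the very end of the fingers, on their centre line; the grasp point (between the pads) lies 19 mm behind it; z points along the fingers, y is the line along which they close (so a half turn about z gives the same grasp; the last joint's range is limited). The gripper opens to 87 mm and grips with 3 to 60 N. Pads are 19 mm wide; open, the fingers measure 117 mm over their backs; the gripper's body (75 mm by 190 mm) begins 51 mm behind the grasp point.
Start: joints at [-1.343, 0.332, -0.065, 1.46, 0.022, 1.35, -0.088], TCP at [0.155, 0.605, 0.223] pointing down, gripper open.
Joint ranges: [-2.6, 2.6], [-0.5, 2.12], [-1.47, 1.34], [0.16, 2.42], [-1.27, 4.41], [0.06, 2.06], [-2.6, 2.6]. Speed limits (rad/s): [2.22, 2.22, 2.79, 2.79, 3.14, 3.14, 3.14].

### API

Orientations are given as a unit quaternion [x, y, z, w].
In Python, from bench import read_state, cams, workorder gives the robot as it stands.
- The arm moves only by the shell command python3 -m crank 'ROWS' [FORCE]. ROWS is text: rows parted by semicolons, each of 5 numbers parted by spaces: the shift along the tool's x, y, z scaled (see below), then the turn about the tool's z scaled (see below), then the opening, from -1 (shut) to 1 (fully open). In form: dx dy dz yaw jaw; .... A call has 1 to 10 rows; each row shifts and turns the commanded pose from where the row before left it, along the tool's axes as they then stand; what a row does not reach is not made up. The controller multiplies each number of a shift by 200 mm and each number of a turn by 90 degrees. A row lasts 1/10 s, in which the tool goes at most 50 mm and 8.59 degrees, less where a joint would pass 70% of its speed; a pose out of reach is approached as far as the arm can. A call with a number of a shift or a turn outside -1 to 1 is refused whole. A call with a gripper value outside its range is refused whole. The fingers move at their own pace and stop on an object; FORCE is the grip in N (left out, the last holds). Time passes only in rows, so rows that do not move let the fingers close. It gives the time, the measured TCP pose, the force, the opening and the grip force at its end, in the units of the state.
- read_state(): the state, without advancing time (a new reading comes with each control period).
- cams.camera(name): name is "side" or "top"; returns a dict with "img" (420x560x3 uint8, blue, green, red), "K" (3x3 intrinsics, pixels), "dist" ([k1, k2, p1, p2, k3] as OpenCV has them; the pictures are not rectified), "xyz" and "attitude" of the camera in the world. Camera axes: x right, y down, z forward; pixel columns grow to the right and rows downward; lengths in m; the calibration is good to about 2 mm. A picture is of the moment at which its call begins. There is no depth.
- workorder.close_job(): hands the job in; it is judged then, once.
The state is a dict: "time": time; "joint_positions": joint angles; "joint_vel": joint speeds; "joint_torque": joint torques, N m; "ee_pos": TCP position; "eef_rot": TCP orientation; "ft_force": force on the tool from outside, world axes, zero at the start; "torque": the same for the moment, N m; "width": finger opening in m; "grip_force": force on a finger pad.
Only numpy, scipy, OpenCV 4.12 (cv2) and the standard library are available. Lean on these libraries where they do the work, as an engineer would, in place of code of your own. Each camera call takes 0.05 s, during which the arm holds its last target. There are 200 camera calls.

## Working session

There is one attempt and no reset: what is moved stays moved. The work goes in short steps, Python scripts to look and compute and a shell command to move; the robot and the scene stay as the last step left them, time stands still between calls to the robot, and variables do not carry over. Pictures are saved under pics/ and viewed, at most 14 in all, crops included, and the job is handed in when it is done.

```bash
ls; mkdir -p pics; python3 - <<'E'
from bench import read_state, cams
import cv2,json
s=read_state(); print(s)
for n in("side","top"):
    c=cams.camera(n); cv2.imwrite(f"pics/{n}0.png",c["img"]); print(n,{k:(v.tolist() if hasattr(v,'tolist') else v) for k,v in c.items() if k!="img"})
E
```

```text
pics
{'time': 0.0, 'joint_positions': array([-1.34261956,  0.33283895, -0.06472832,  1.46096386,  0.0215898 ,
        1.34988718, -0.08852195]), 'joint_vel': array([-5.93984787e-05,  4.64845280e-04, -1.21316597e-03, -1.48857638e-03,
       -8.67996691e-04, -6.09640454e-04,  1.45045973e-03]), 'joint_torque': array([-3.84330478e-04, -6.23269629e+01,  2.41437438e-02, -3.89906394e+01,
       -6.14809804e-02,  3.97624075e-02,  1.40548309e-04]), 'ee_pos': array([0.15498624, 0.60507182, 0.2217638 ]), 'eef_rot': array([ 1.25048115e-01,  9.92150431e-01, -6.98123799e-04, -6.42266707e-05]), 'ft_force': array([ 1.18017866, -0.52575172, -0.06921295]), 'torque': array([-0.01458592,  0.0213777 , -0.00124298]), 'grip_force': 0.0, 'width': 0.08697367891032001}
side {'K': [[423.18285484410444, 0.0, 281.520495131703], [0.0, 423.18285484410444, 207.96941773110558], [0.0, 0.0, 1.0]], 'dist': [-0.024662264266101904, 0.0, 0.0, 0.0, 0.0], 'xyz': [0.26371621255409494, 0.717444489970864, 0.8617597482993915], 'attitude': [-0.14147155668304548, 0.9088554021935851, -0.3885412603461155, 0.05480278790229919]}
top {'K': [[431.85058759874136, 0.0, 281.5088338324019], [0.0, 431.85058759874136, 210.67131848244685], [0.0, 0.0, 1.0]], 'dist': [-0.10952145457742864, 0.0, 0.0, 0.0, 0.0], 'xyz': [0.33920961989546355, -0.06015154698260723, 1.2677848908896339], 'attitude': [0.7094426517739476, -0.7005923503826741, 0.057534627707966135, -0.050509890553590044]}
```

View pics/top0.png

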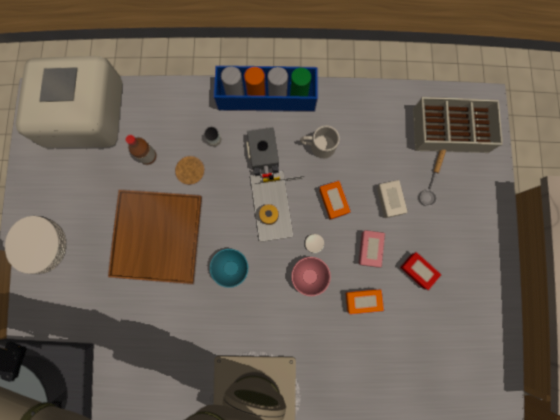

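View pics/side0.png

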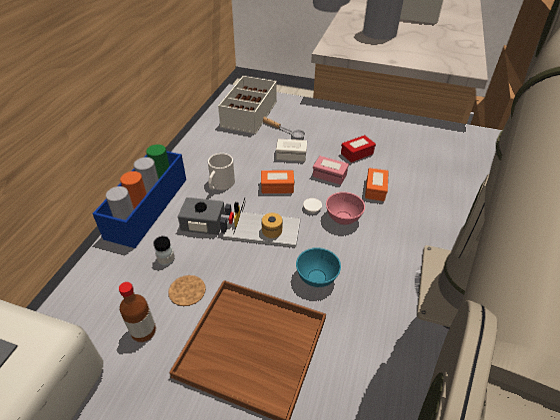

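The top view shows the tin at (268,214) on the bed, the shutter at about (268,178), the mat at (190,170) and the tray at (156,237). No blue box is visible. Candidates for pink: pink box (373,249), orange boxes (335,200) and (365,301), red box (421,271), pink bowl (310,276). For white: white box (393,199), white dish (315,243). I'll choose (373,249) and (393,199), then check them in a crop.

```bash
cat > h.py <<'E'
import numpy as np, cv2
from scipy.spatial.transform import Rotation as R
from bench import read_state, cams
def ray(c,uv):
    p=cv2.undistortPoints(np.array([[uv]],float),np.array(c["K"]),np.array(c["dist"]))[0,0]
    return np.array(c["xyz"]),R.from_quat(c["attitude"]).as_matrix()@np.array([p[0],p[1],1])
def onz(c,uv,z):
    o,d=ray(c,uv); return o+d*(z-o[2])/d[2]
def proj(c,P):
    r=R.from_quat(c["attitude"]).as_matrix().T
    return cv2.projectPoints(np.array([P],float),cv2.Rodrigues(r)[0],-r@np.array(c["xyz"]),np.array(c["K"]),np.array(c["dist"]))[0][0,0]
def tri(c1,u1,c2,u2):
    o1,d1=ray(c1,u1);o2,d2=ray(c2,u2)
    s=np.linalg.lstsq(np.c_[d1,-d2],o2-o1,rcond=None)[0]
    return (o1+s[0]*d1+o2+s[1]*d2)/2, np.linalg.norm(o1+s[0]*d1-o2-s[1]*d2)
def blob(c,roi,hsv_lo,hsv_hi,close=0):
    x0,y0,x1,y1=roi
    m=cv2.inRange(cv2.cvtColor(c["img"][y0:y1,x0:x1],cv2.COLOR_BGR2HSV),np.array(hsv_lo),np.array(hsv_hi))
    if close: m=cv2.morphologyEx(m,cv2.MORPH_CLOSE,np.ones((close,close)))
    cs=cv2.findContours(m,cv2.RETR_EXTERNAL,cv2.CHAIN_APPROX_NONE)[0]
    if not cs: return None
    return max(cs,key=cv2.contourArea)+np.array([[x0,y0]])
def rect(c,cn,z):
    """min-area rectangle in world xy of a contour cast onto height z: centre, sizes, yaw of long side (deg)"""
    P=np.array([onz(c,p[0],z)[:2] for p in cn],np.float32)*1000
    (ctr,(w,h),a)=cv2.minAreaRect(P)
    if w<h: w,h,a=h,w,a+90
    return np.round(np.array(ctr)/1000,4),round(w),round(h),round((a+90)%180-90,1)
def tcp():
    s=read_state(); m=R.from_quat(s["eef_rot"]).as_matrix()
    return s,m
def togo(x,y,z,yaw=None):
    """prints the shift in tool axes in scaled units to reach world x,y,z; yaw: world heading (deg) of tool y (closing) line"""
    s,m=tcp(); d=m.T@(np.array([x,y,z])-s["ee_pos"])
    out=np.round(d/0.2,3)
    h=np.degrees(np.arctan2(m[1,1],m[0,1]))
    print("t%.1f"%s["time"],"pos",s["ee_pos"].round(4),"ytool heading %.2f"%h,"w %.4f"%s["width"],"togo units",out,end=" ")
    if yaw is not None:
        e=((h-yaw)+90)%180-90   # tool z down: + turn about tool z lowers heading
        print("turn deg %.2f units %.4f"%(e,e/90),end="")
    print()
E
python3 - <<'E'
from h import *
t=cams.camera("top"); s=cams.camera("side")
big=lambda c,x0,y0,x1,y1,f: cv2.resize(c["img"][y0:y1,x0:x1],None,fx=f,fy=f,interpolation=cv2.INTER_CUBIC)
cv2.imwrite("pics/cr.png",np.vstack([big(t,230,110,430,310,3)[:, :600][:600]]))
cv2.imwrite("pics/cs.png",big(s,150,120,400,290,3.2))
print(proj(t,read_state()["ee_pos"]),proj(s,read_state()["ee_pos"]))
img=t["img"]; hsv=cv2.cvtColor(img,cv2.COLOR_BGR2HSV)
for n,p in dict(pink=(373,238),white=(393,186),tin=(262,214),mat=(190,165),tray=(156,260),tbl=(300,320),bed=(262,190),sh=(268,178),orange=(328,190),red=(410,268),bowlp=(310,290),bowlb=(229,285)).items(): print(n,hsv[p[1],p[0]])
for n,p,z in (("mat",(190,170),.004),("tray",(156,237),.006),("bed",(272,205),.012),("pink",(373,249),.045),("white",(393,199),.045),("tin",(268,214),.06)): print(n,onz(t,p,z).round(3))
E
```

```text
[  6.56031524 345.31714303] [390.64543666 551.28525445]
pink [ 10  68 164]
white [ 18  56 177]
tin [ 19 198 162]
mat [ 16 163 130]
tray [ 13 188 106]
tbl [ 12  26 128]
bed [ 17  33 148]
sh [ 20 218  75]
orange [ 12 147 170]
red [  2 216 158]
bowlp [  1 115 102]
bowlb [ 93 142  61]
mat [0.655 0.206 0.004]
tray [0.45  0.298 0.006]
bed [ 0.549 -0.043  0.012]
pink [ 0.421 -0.333  0.045]
white [ 0.566 -0.395  0.045]
tin [ 0.515 -0.033  0.06 ]
```

View pics/cr.png

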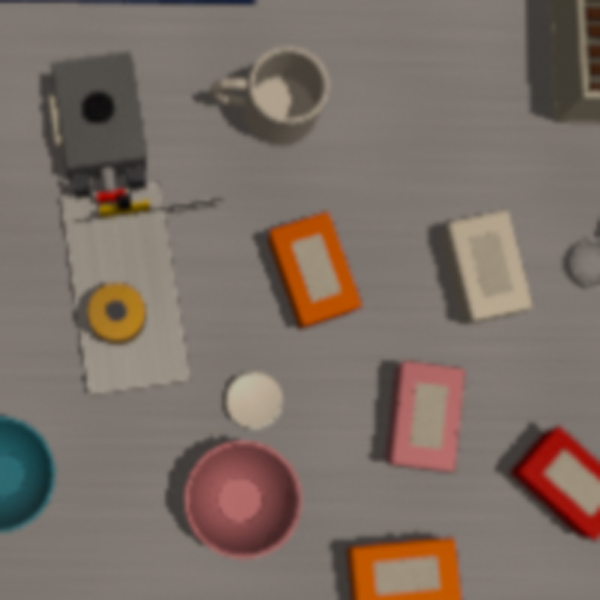

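View pics/cs.png

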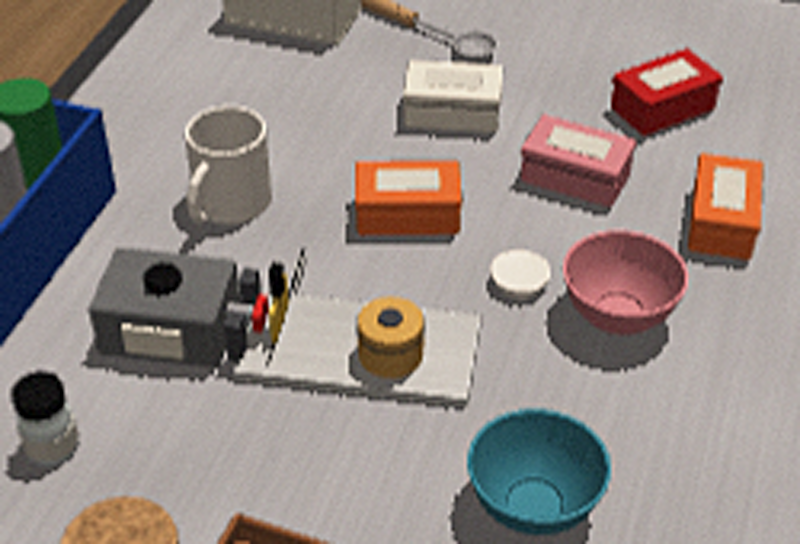

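The crops confirm a pink box (lid at about (373,249)) and a white box (lid at about (393,199)). Both are light-labelled lids, distinct from the orange and red ones. There is no blue box today.

```bash
python3 - <<'E'
from h import *
t=cams.camera("top"); s=cams.camera("side")
hs=cv2.cvtColor(t["img"],cv2.COLOR_BGR2HSV)
print("V row pink",hs[249,355:390,2].tolist()); print("S row",hs[249,355:390,1].tolist())
print("V row white",hs[192,375:410,2].tolist()); 
print("V row bed",hs[195,245:300,2].tolist())
for lo in (120,135,140,145,150):
    b=blob(t,(355,225,392,275),(0,40,lo),(179,255,255),5); print("pink",lo,rect(t,b,.045))
    b=blob(t,(375,175,412,222),(0,30,lo),(40,120,255),5); print("white",lo,rect(t,b,.045))
for lo in (134,138,142):
    b=blob(t,(240,180,300,245),(0,0,lo),(179,255,255),9); print("bed",lo,rect(t,b,.012), cv2.boxPoints(cv2.minAreaRect(b)).round(1).tolist())
b=blob(t,(250,195,290,230),(12,120,60),(30,255,255),5); print("tin",[onz(t,cv2.minEnclosingCircle(b)[0],z).round(4) for z in (.05,.057)],cv2.minEnclosingCircle(b))
b=blob(t,(170,150,210,190),(5,90,60),(25,255,255),5); print("mat",onz(t,cv2.fitEllipse(b)[0],.004).round(4),cv2.minEnclosingCircle(b))
b=blob(t,(100,180,210,290),(5,120,30),(25,255,255),5); print("tray",rect(t,b,.02))
q=lambda u,v:(230+u/3,110+v/3)
n=lambda u,v,z:onz(t,q(u,v),z)[:2].round(4)
print("bedcorners",n(88,392,.012),n(188,380,.012),"edgeL",n(64,200,.012),"edgeR",n(158,185,.012))
print("housing top corners",n(53,65,.058),n(131,55,.058),n(68,172,.058),n(145,160,.058),"knob",n(124,202,.08))
v=lambda u,v:(150+u/3.2,120+v/3.2)
print("tri knob top",tri(t,q(124,202),s,v(278,265)))
print("side bed corners",onz(s,v(480,315),.012).round(4),onz(s,v(465,403),.012).round(4))
print("tin side top",onz(s,v(390,312),.057).round(4))
E
```

```text
V row pink [80, 66, 66, 66, 65, 67, 89, 133, 168, 176, 176, 174, 164, 153, 154, 156, 156, 156, 156, 156, 158, 158, 162, 171, 177, 178, 178, 171, 145, 127, 124, 126, 125, 125, 126]
S row [26, 27, 27, 35, 47, 88, 112, 107, 106, 104, 106, 101, 84, 60, 51, 52, 51, 51, 51, 51, 52, 53, 65, 88, 102, 105, 105, 100, 72, 38, 27, 28, 27, 27, 26]
V row white [65, 65, 66, 68, 70, 83, 121, 160, 177, 180, 180, 175, 164, 159, 158, 158, 156, 156, 156, 155, 156, 159, 170, 178, 181, 180, 175, 156, 136, 130, 130, 130, 130, 130, 130]
V row bed [124, 124, 124, 125, 124, 123, 116, 106, 138, 149, 148, 148, 149, 149, 148, 145, 145, 147, 149, 149, 147, 146, 147, 146, 147, 147, 145, 144, 145, 144, 146, 147, 145, 143, 142, 143, 143, 144, 146, 146, 146, 144, 131, 127, 128, 128, 127, 127, 127, 128, 128, 128, 127, 128, 127]
pink 120 (array([ 0.4226, -0.3329]), 104, 63, -7.0)
white 120 (array([ 0.5678, -0.3899]), 109, 81, 12.3)
pink 135 (array([ 0.4229, -0.3328]), 99, 62, -6.9)
white 135 (array([ 0.57  , -0.3973]), 101, 62, 12.6)
pink 140 (array([ 0.4227, -0.3329]), 98, 61, -6.8)
white 140 (array([ 0.5705, -0.3968]
[... 763 characters left out ...]
035156, 240.0], [260.0, 244.6999969482422]]
tin [array([ 0.5169, -0.0328,  0.05  ]), array([ 0.5159, -0.033 ,  0.057 ])] ((268.0, 214.0), 10.000100135803223)
mat [0.6548 0.2082 0.004 ] ((189.32142639160156, 170.14285278320312), 14.613525390625)
tray (array([0.4528, 0.2982]), 257, 250, -3.4)
bedcorners [ 0.4436 -0.008 ] [ 0.4566 -0.105 ] edgeL [0.6342 0.0196] edgeR [ 0.6508 -0.0736]
housing top corners [0.7584 0.0307] [ 0.7697 -0.0453] [0.651  0.0135] [ 0.6639 -0.0603] knob [ 0.617  -0.0411]
tri knob top (array([ 0.61768001, -0.04084776,  0.08388946]), np.float64(0.0030769639728668034))
side bed corners [ 0.4584 -0.1061  0.012 ] [ 0.4425 -0.0031  0.012 ]
tin side top [ 0.5209 -0.0425  0.057 ]
```

```bash
python3 -c "
from h import *
togo(.517,-.035,.12,98.7)"
```

```text
t0.3 pos [0.1551 0.6054 0.2223] ytool heading 75.63 w 0.0870 togo units [-2.548 -2.652  0.513] turn deg -23.07 units -0.2563
```

```bash
python3 -m crank '0 0 0 -0.085 1; 0 0 0 -0.085 1; 0 0 0 -0.085 1; 0 0 0 0 1'; python3 -c "
from h import *
togo(.517,-.035,.12,98.7)"
```

```text
time: 0.7
ee_pos: [0.1552, 0.6054, 0.2225]
eef_rot: [-0.076, 0.997, -0.0, -0.0]
ft_force: [-0.7, 0.9, 0.4]
width: 0.0868
grip_force: 0.0
t0.7 pos [0.1552 0.6054 0.2225] ytool heading 98.70 w 0.0868 togo units [-1.304 -3.439  0.512] turn deg 0.00 units 0.0000
```

```bash
R='python3 -m crank'; python3 -m crank '-0.065 -0.172 0 0 1; -0.065 -0.172 0 0 1; -0.065 -0.172 0 0 1; -0.065 -0.172 0 0 1; -0.065 -0.172 0 0 1; -0.065 -0.172 0 0 1; -0.065 -0.172 0 0 1; -0.065 -0.172 0 0 1; -0.065 -0.172 0 0 1; -0.065 -0.172 0 0 1' | head -2;  python3 -m crank '-0.065 -0.172 0 0 1; -0.065 -0.172 0 0 1; -0.065 -0.172 0 0 1; -0.065 -0.172 0 0 1; -0.065 -0.172 0 0 1; -0.065 -0.172 0 0 1; -0.065 -0.172 0 0 1; -0.065 -0.172 0 0 1; -0.065 -0.172 0 0 1; -0.065 -0.172 0 0 1'; python3 -m crank '0 0 0 0 1; 0 0 0 0 1' | head -1;  python3 -c "
from h import *
togo(.517,-.035,.022,98.7)"
```

```text
time: 1.7
ee_pos: [0.3355, 0.2833, 0.2227]
time: 2.7
ee_pos: [0.5154, -0.0374, 0.2228]
eef_rot: [-0.073, 0.997, 0.0, 0.0]
ft_force: [0.1, 0.4, -1.0]
width: 0.087
grip_force: 0.0
time: 2.9
t2.9 pos [ 0.5149 -0.0366  0.2224] ytool heading 98.29 w 0.0872 togo units [-0.012  0.007  1.002] turn deg -0.41 units -0.0046
```

Accurate motion. Descend and grip the tin.

```bash
python3 -m crank '-0.01 0.005 0.2 0 1; 0 0 0.2 0 1; 0 0 0.2 0 1; 0 0 0.2 0 1; 0 0 0.1 0 1; 0 0 0.1 0 1; 0 0 0 0 1' | head -4; python3 -m crank '0 0 0 0 -1; 0 0 0 0 -1; 0 0 0 0 -1; 0 0 0 0 -1; 0 0 0 0 -1; 0 0 0 0 -1; 0 0 0 0 -1; 0 0 0 0 -1' 25; python3 -m crank '0 0 -0.1 0 -1; 0 0 -0.2 0 -1; 0 0 -0.2 0 -1; 0 0 -0.1 0 -1; 0 0 0 0 -1'; python3 -c "
from h import *
togo(.6548,.2082,.12)"
```

```text
time: 3.6
ee_pos: [0.5146, -0.0333, 0.0204]
eef_rot: [-0.075, 0.997, 0.0, -0.002]
ft_force: [0.1, -0.3, -0.5]
time: 4.4
ee_pos: [0.517, -0.0346, 0.023]
eef_rot: [-0.075, 0.997, 0.0, 0.0]
ft_force: [-1.4, 0.1, 5.9]
width: 0.0556
grip_force: 25.0
time: 4.9
ee_pos: [0.5183, -0.0348, 0.1452]
eef_rot: [-0.075, 0.997, 0.0, 0.002]
ft_force: [0.6, 0.4, -1.9]
width: 0.0555
grip_force: 25.0
t4.9 pos [ 0.5183 -0.0348  0.1452] ytool heading 98.57 w 0.0555 togo units [-0.855  1.1    0.131]
```

```bash
python3 -m crank '-0.107 0.1375 0 0 -1; -0.107 0.1375 0 0 -1; -0.107 0.1375 0 0 -1; -0.107 0.1375 0 0 -1; -0.107 0.1375 0 0 -1; -0.107 0.1375 0 0 -1; -0.107 0.1375 0 0 -1; -0.107 0.1375 0 0 -1; 0 0 0 0 -1; 0 0 0 0 -1' ; python3 - <<'E'
from h import *
togo(.6548,.2082,.015)
t=cams.camera("top"); s=cams.camera("side")
cv2.imwrite("pics/p1.png",cv2.resize(s["img"][130:400,60:420],None,fx=2.2,fy=2.2))
E
```

```text
time: 5.9
ee_pos: [0.6524, 0.2085, 0.1402]
eef_rot: [-0.075, 0.997, -0.001, -0.001]
ft_force: [0.8, -0.1, -1.2]
width: 0.0554
grip_force: 25.0
t5.9 pos [0.6524 0.2085 0.1402] ytool heading 98.64 w 0.0554 togo units [-0.013 -0.003  0.626]
```

View pics/p1.png

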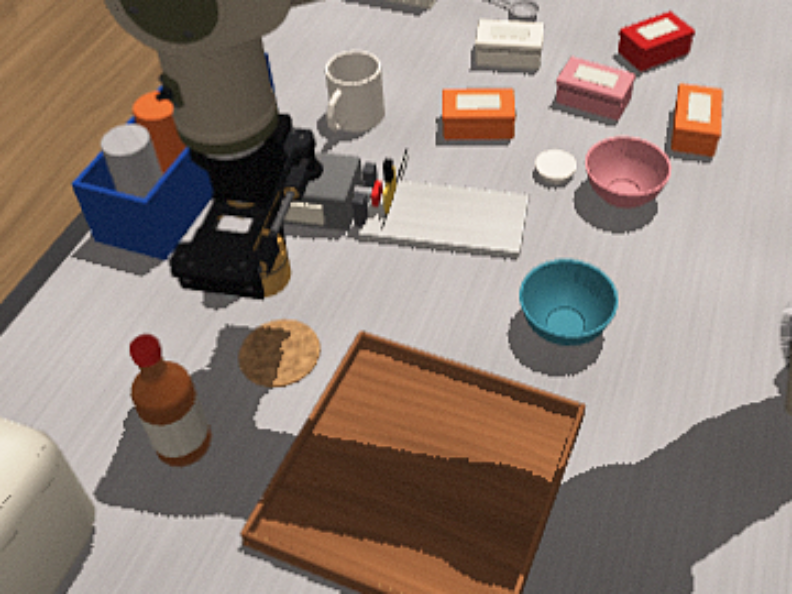

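The tin hangs level in the gripper just above the mat. The bottle (side view, about (130,310)) stands close to the gripper's long side, so I turn the gripper away from it before lowering.

```bash
python3 -m crank '0 0 0 -0.09 -1; 0 0 0 -0.09 -1; 0 0 0 -0.09 -1; 0 0 0 -0.09 -1; 0 0 0 -0.09 -1; 0 0 0 -0.09 -1; 0 0 0 0 -1' | head -2; python3 -m crank '0 0 0.2 0 -1; 0 0 0.2 0 -1; 0 0 0.1 0 -1; 0 0 0.05 0 -1; 0 0 0 0 -1; 0 0 0 0 -1'; python3 - <<'E'
from h import *
togo(.6548,.2082,.015)
E
```

```text
time: 6.7
ee_pos: [0.653, 0.2068, 0.1425]
time: 7.3
ee_pos: [0.654, 0.2083, 0.034]
eef_rot: [-0.478, 0.878, -0.0, 0.001]
ft_force: [-0.1, -1.0, -1.3]
width: 0.0554
grip_force: 25.0
t7.3 pos [0.654  0.2083 0.034 ] ytool heading 147.08 w 0.0554 togo units [-0.002 -0.004  0.095]
```

```bash
python3 -m crank '0 0 0.05 0 -1; 0 0 0.03 0 -1; 0 0 0.012 0 -1; 0 0 0 0 -1; 0 0 0 0 -1'; python3 -m crank '0 0 0 0 0.6; 0 0 0 0 1; 0 0 0 0 1; 0 0 0 0 1; 0 0 -0.1 0 1; 0 0 -0.2 0 1; 0 0 -0.2 0 1; 0 0 -0.2 0 1; 0 0 0 0 1'; python3 - <<'E'
from h import *
togo(.6175,-.041,.2,98.7)
E
```

```text
time: 7.8
ee_pos: [0.6532, 0.2084, 0.0151]
eef_rot: [-0.478, 0.878, 0.0, 0.0]
ft_force: [-4.6, -0.1, 6.0]
width: 0.0555
grip_force: 25.0
time: 8.7
ee_pos: [0.6562, 0.209, 0.161]
eef_rot: [-0.478, 0.878, -0.001, 0.005]
ft_force: [1.4, -0.3, 0.8]
width: 0.0866
grip_force: 0.0
t8.7 pos [0.6562 0.209  0.161 ] ytool heading 147.16 w 0.0866 togo units [ 1.154 -0.516 -0.202] turn deg 48.46 units 0.5385
```

```bash
python3 -m crank '0 0 -0.1 0.09 1; 0 0 -0.1 0.09 1; 0 0 0 0.09 1; 0 0 0 0.09 1; 0 0 0 0.09 1; 0 0 0 0.088 1; 0.15 0 0 0 0; 0.15 0 0 0 0; 0.15 0 0 0 0; 0 0 0 0 0' | head -2; python3 - <<'E'
from h import *
t=cams.camera("top"); s=cams.camera("side")
cv2.imwrite("pics/p2.png",np.vstack([cv2.resize(t["img"][130:250,160:310],None,fx=3,fy=3,interpolation=2)[:, :450],np.zeros((4,450,3),np.uint8)]))
cv2.imwrite("pics/p2s.png",cv2.resize(s["img"][160:260,150:310],None,fx=4.5,fy=4.5,interpolation=2))
togo(.6175,-.041,.2,98.7)
E
```

```text
time: 9.7
ee_pos: [0.5613, 0.1945, 0.1938]
t9.8 pos [0.564  0.1949 0.1943] ytool heading 98.79 w 0.0550 togo units [-0.084 -1.207 -0.03 ] turn deg 0.09 units 0.0010
```

View pics/p2.png

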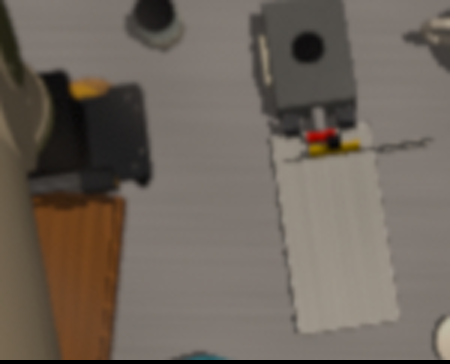

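View pics/p2s.png

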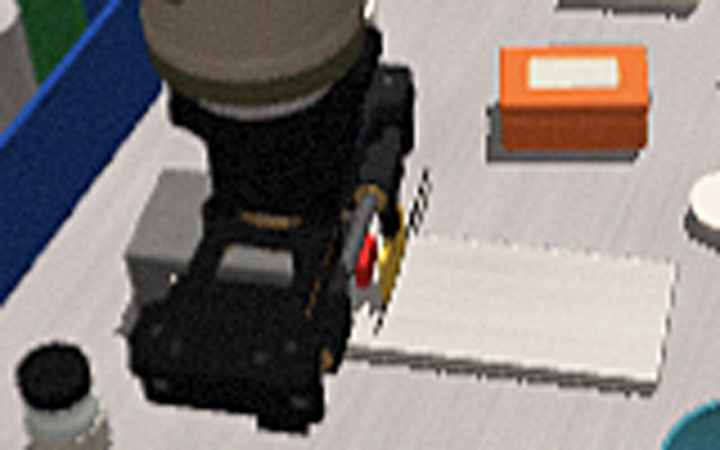

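The top crop shows the bed now empty, and the yellow plate with its black knob at crop (334,143), slightly right of the red stamp (321,136). The tin stands on the mat behind the gripper.

```bash
python3 - <<'E'
from h import *
t=cams.camera("top")
b=blob(t,(240,190,305,250),(0,0,137),(60,60,255),5)
P=np.array([onz(t,p[0],.012)[:2] for p in b]); print(rect(t,b,.012),P.min(0).round(4))
# edge lines: for each row take extremes
pts=b[:,0]
def fit(sel):
    Q=np.array([onz(t,p,.012)[:2] for p in sel]); vx,vy,x,y=cv2.fitLine(Q.astype(np.float32),cv2.DIST_HUBER,0,.001,.001).ravel(); return np.degrees(np.arctan2(vy,vx)),x,y
L=[];Rr=[]
for r in range(195,232):
    xs=pts[pts[:,1]==r][:,0]; L.append((xs.min(),r)); Rr.append((xs.max(),r))
B=[]
for c in range(264,290):
    ys=pts[pts[:,0]==c][:,1]; B.append((c,ys.max()))
print("L",fit(L),"R",fit(Rr),"B",fit(B))
hs=cv2.cvtColor(t["img"],cv2.COLOR_BGR2HSV)
m=hs[170:185,258:285]; print("V");print(m[...,2])
y=blob(t,(255,170,290,186),(15,150,50),(35,255,255)); print("yellow",cv2.minAreaRect(y), onz(t,cv2.minAreaRect(y)[0],.05).round(4))
E
```

```text
(array([ 0.5259, -0.0455]), 153, 101, 9.0) [ 0.4456 -0.103 ]
L (np.float32(9.130008), np.float32(0.5250563), np.float32(0.0038703266)) R (np.float32(9.610753), np.float32(0.5263579), np.float32(-0.09369316)) B (np.float32(-80.14355), np.float32(0.45207652), np.float32(-0.05758782))
V
[[ 58  66  77  69  61  65  79 109 125 116  85  68  64  62  48  41  41  41
   42  48  81 122 134 132 124 125 129]
 [ 56  63  76  71  66  66  77 106 123 118  91  72  68  63  48  35  31  30
   32  42  82 131 148 146 134 124 128]
 [ 48  54  69  69  67  66  74 100 119 123 109  97  94  88  73  50  45  49
   58  70  98 137 151 150 142 131 129]
 [ 36  46  71  85  91  94  95 107 124 138 138 137 133 127 109  81  86  94
  107 121 130 144 150 149 145 137 130]
 [ 34  44  76 113 135 143 142 145 151 155 144 123 114 108  93  92 121 131
  137 142 145 147 150 149 146 141 133]
 [ 70  71  75 107 140 154 154 154 156 150 118  79  66  61  55  85 133 145
  147 148 149 150 150 149 148 146 134]
 [123 115  90  92 117 130 125 117 116 110  83  46  28  29  32  79 136 152
  153 155 158 156 152 150 148 146 133]
 [143 134 108  96  95 10
[... 317 characters left out ...]
146 138 117 104  97 116 120 118 111  98  82  72  65  64  71  82  90  91
   96  99  98 101 110 119 129 129 120]
 [141 129  99  84  81  90  92  92  94  94  94  96  94  95  99 109 111 108
  123 129 130 131 135 139 145 145 142]
 [123 108  96  94  91  93  97 102 111 115 122 129 130 132 132 136 137 134
  140 143 144 144 145 147 148 148 145]
 [110 105 114 128 130 130 131 133 136 138 143 144 145 146 145 147 147 146
  146 145 146 145 146 147 148 147 141]
 [131 132 137 145 147 146 145 146 146 147 149 148 147 148 147 148 149 148
  147 145 146 145 146 147 148 147 140]]
yellow ((270.96954345703125, 179.07359313964844), (3.2773642539978027, 16.173080444335938), 85.91438293457031) [ 0.6189 -0.0397  0.05  ]
```

```bash
python3 -m crank '-0.012 -0.172 0 -0.007 -0.1; -0.012 -0.172 0 0 -0.1; -0.012 -0.172 0 0 -0.1; -0.012 -0.172 0 0 -0.1; -0.012 -0.172 0 0 -0.1; -0.012 -0.172 0 0 -0.1; -0.012 -0.172 0 0 -0.1; 0 0 0 0 -0.1; 0 0 0 0 -0.1' | head -2; python3 - <<'E'
from h import *
togo(.6175,-.041,.058,99.4)
E
```

```text
time: 10.75
ee_pos: [0.6203, -0.0414, 0.1937]
t10.8 pos [ 0.6203 -0.0414  0.1937] ytool heading 99.27 w 0.0392 togo units [0.013 0.005 0.679] turn deg -0.13 units -0.0014
```

```bash
python3 -m crank '0.012 0.004 0.2 0 -0.1; 0 0 0.2 0 -0.1; 0 0 0.15 0 -0.1; 0 0 0.08 0 -0.1; 0 0 0.04 0 -0.1; 0 0 0 0 -0.1' | head -4; python3 -m crank '0 0 0 0 -1; 0 0 0 0 -1; 0 0 0 0 -1; 0 0 0 0 -1; 0 0 0 0 -1; 0 0 0 0 -1' 20; python3 -c "
from h import *
togo(.6175,-.041,.058,99.4)"
```

```text
time: 11.35
ee_pos: [0.6173, -0.0393, 0.0599]
eef_rot: [-0.082, 0.997, 0.0, -0.0]
ft_force: [-0.4, 0.7, 1.0]
time: 11.95
ee_pos: [0.6175, -0.0399, 0.0607]
eef_rot: [-0.082, 0.997, 0.0, 0.0]
ft_force: [-1.4, -0.4, 4.1]
width: 0.0137
grip_force: 20.0
t11.9 pos [ 0.6175 -0.0399  0.0607] ytool heading 99.39 w 0.0137 togo units [ 0.001 -0.005  0.014] turn deg -0.01 units -0.0001
```

```bash
python3 -m crank '0 -0.03 0 0 -1; 0 -0.04 0 0 -1; 0 -0.04 0 0 -1; 0 -0.04 0 0 -1; 0 -0.04 0 0 -1; 0 -0.04 0 0 -1; 0 -0.04 0 0 -1; 0 -0.03 0 0 -1; 0 -0.02 0 0 -1; 0 0 0 0 -1' ; python3 -c "
from h import *
s=read_state();d=s['ee_pos'][:2]-[.6438,-.0254];print('sta y',d[1]*.9866-d[0]*.1633)"
```

```text
time: 12.95
ee_pos: [0.6279, -0.1035, 0.0607]
eef_rot: [-0.082, 0.997, 0.0, 0.0]
ft_force: [-0.8, -0.1, 6.7]
width: 0.0137
grip_force: 20.0
sta y -0.07447408383214377
```

```bash
python3 -m crank '0 -0.01 0 0 -1; 0 -0.01 0 0 -1; 0 0 0 0 -1'; python3 -m crank '0 0 0 0 0; 0 0 0 0 0; 0 0 0 0 0; 0 0 -0.15 0 0; 0 0 -0.2 0 0; 0 0 -0.2 0 0.4; 0 0 0 0 1; 0 0 0 0 1' | head -4; python3 -c "
from h import *
togo(.4228,-.3329,.15,83.1)"
```

```text
time: 13.25
ee_pos: [0.628, -0.1037, 0.0606]
eef_rot: [-0.083, 0.997, 0.002, -0.001]
ft_force: [-7.3, 9.8, 11.8]
width: 0.0141
grip_force: 20.0
time: 14.05
ee_pos: [0.6287, -0.1074, 0.1708]
eef_rot: [-0.082, 0.997, -0.0, 0.001]
ft_force: [-0.6, 0.6, -0.7]
t14.1 pos [ 0.6287 -0.1074  0.1708] ytool heading 99.37 w 0.0597 togo units [ 1.199 -0.945  0.102] turn deg 16.27 units 0.1808
```

The shutter is at its end stop. Next I re-measure the boxes and check the tin.

```bash
cat >> h.py <<'E'
def meas(c=None):
    t=c or cams.camera("top")
    for n,lo,hi in (("pink",(160,60,135),(12,135,255)),("white",(12,30,135),(30,85,255))):
        pass
    return t
E
python3 - <<'E'
from h import *
t=cams.camera("top"); 
b=blob(t,(350,220,397,280),(0,40,138),(179,255,255),5); print("pink",rect(t,b,.045))
b=blob(t,(373,172,415,225),(0,30,138),(40,120,255),5); print("white",rect(t,b,.045))
b=blob(t,(165,145,215,195),(17,150,60),(30,255,255),5); e=cv2.minEnclosingCircle(b); print("tin",e,onz(t,e[0],.049).round(4))
y=blob(t,(255,165,310,190),(15,150,50),(35,255,255));
if y is not None: print("yellow",cv2.minAreaRect(y))
cv2.imwrite("pics/p3.png",t["img"])
togo(.4228,-.3329,.15,83.1)
E
```

```text
pink (array([ 0.4236, -0.3335]), 101, 63, -7.1)
white (array([ 0.5708, -0.3971]), 104, 64, 12.6)
tin ((187.14706420898438, 168.85293579101562), 11.300110816955566) [0.6466 0.2049 0.049 ]
t14.1 pos [ 0.628  -0.1071  0.1695] ytool heading 99.37 w 0.0640 togo units [ 1.196 -0.947  0.098] turn deg 16.27 units 0.1808
```

View pics/p3.png

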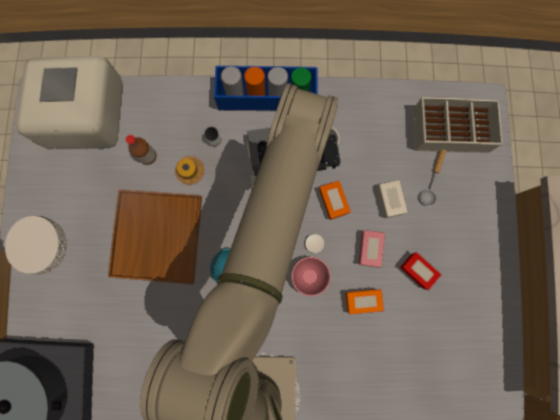

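Tin on its mat at (187,169), both boxes unmoved: pink (373,249), white (393,199). Now pink.

```bash
python3 -m crank '0 0 0 0.09 1; 0 0 0 0.09 1; 0 0 0 0 1' | head -1; python3 -c "
from h import *
togo(.4233,-.3332,.15,82.9)"
```

```text
time: 14.4
t14.4 pos [ 0.6275 -0.1069  0.1684] ytool heading 83.05 w 0.0842 togo units [ 0.876 -1.247  0.095] turn deg 0.15 units 0.0017
```

```bash
python3 -m crank '0.0975 -0.1385 0 0 1; 0.0975 -0.1385 0 0 1; 0.0975 -0.1385 0 0 1; 0.0975 -0.1385 0 0 1; 0.0975 -0.1385 0 0 1; 0.0975 -0.1385 0 0 1; 0.0975 -0.1385 0 0 1; 0.0975 -0.1385 0 0 1; 0.0975 -0.1385 0 0 1; 0 0 0 0 1' | head -2; python3 -m crank '0 0 0 0 1; 0 0 0 0 1' | head -2;  python3 -c "
from h import *
togo(.4233,-.3332,.012,82.9)"
```

```text
time: 15.4
ee_pos: [0.4202, -0.3375, 0.1697]
time: 15.6
ee_pos: [0.425, -0.3327, 0.1696]
t15.6 pos [ 0.425  -0.3327  0.1696] ytool heading 83.39 w 0.0869 togo units [ 0.008 -0.004  0.788] turn deg 0.49 units 0.0054
```

```bash
python3 -m crank '0.008 -0.004 0.2 0.005 1; 0 0 0.2 0 1; 0 0 0.2 0 1; 0 0 0.1 0 1; 0 0 0.06 0 1; 0 0 0.025 0 1; 0 0 0 0 1' | head -4; python3 -m crank '0 0 0 0 -1; 0 0 0 0 -1; 0 0 0 0 -1; 0 0 0 0 -1; 0 0 0 0 -1; 0 0 0 0 -1; 0 0 0 0 -1' 40; python3 -m crank '0 0 -0.1 0 -1; 0 0 -0.2 0 -1; 0 0 -0.2 0 -1; 0 0 -0.1 0 -1; 0 0 0 -0.09 -1; 0 0 0 -0.092 -1; 0 0 0 0 -1'; python3 -c "
from h import *
togo(.4233,-.3332,.012,82.9)"
```

```text
time: 16.3
ee_pos: [0.4232, -0.3341, 0.0132]
eef_rot: [0.063, 0.998, 0.0, -0.0]
ft_force: [-0.6, -0.3, -0.3]
time: 17.0
ee_pos: [0.4232, -0.334, 0.0135]
eef_rot: [0.063, 0.998, 0.0, 0.0]
ft_force: [-0.9, 4.4, 6.8]
width: 0.0616
grip_force: 40.0
time: 17.7
ee_pos: [0.4224, -0.3343, 0.1329]
eef_rot: [-0.081, 0.997, 0.0, -0.0]
ft_force: [0.2, -0.9, -4.2]
width: 0.0615
grip_force: 40.0
t17.7 pos [ 0.4224 -0.3343  0.1329] ytool heading 99.25 w 0.0615 togo units [-0.005  0.004  0.605] turn deg 16.35 units 0.1816
```

```bash
python3 -c "
from h import *
togo(.5599,-.0393,.13,99.4)"
```

```text
t17.7 pos [ 0.4224 -0.3343  0.1329] ytool heading 99.25 w 0.0615 togo units [-0.916  1.345  0.015] turn deg -0.15 units -0.0017
```

```bash
python3 -m crank '-0.0916 0.1345 0 0 -1; -0.0916 0.1345 0 0 -1; -0.0916 0.1345 0 0 -1; -0.0916 0.1345 0 0 -1; -0.0916 0.1345 0 0 -1; -0.0916 0.1345 0 0 -1; -0.0916 0.1345 0 0 -1; -0.0916 0.1345 0 0 -1; -0.0916 0.1345 0 0 -1; -0.0916 0.1345 0 0 -1' | head -1; python3 -m crank '0 0 0 0 -1; 0 0 0 0 -1; 0 0 0 0 -1';  python3 -c "
from h import *
togo(.5599,-.0393,.03,99.4)"
```

```text
time: 18.7
time: 19.0
ee_pos: [0.5604, -0.0409, 0.1328]
eef_rot: [-0.078, 0.997, -0.0, -0.0]
ft_force: [0.0, -0.2, -3.4]
width: 0.0618
grip_force: 40.0
t19.0 pos [ 0.5604 -0.0409  0.1328] ytool heading 98.92 w 0.0618 togo units [0.001 0.009 0.514] turn deg -0.48 units -0.0054
```

```bash
python3 -m crank '0 0.009 0.2 -0.005 -1; 0 0 0.15 0 -1; 0 0 0.1 0 -1; 0 0 0.06 0 -1; 0 0 0 0 -1; 0 0 0 0 -1';  python3 - <<'E'
from h import *
togo(.5599,-.0393,.0255,99.4)
s=cams.camera("side")
cv2.imwrite("pics/p4.png",cv2.resize(s["img"][150:290,160:360],None,fx=4,fy=4,interpolation=2))
E
```

```text
time: 19.6
ee_pos: [0.5612, -0.0385, 0.032]
eef_rot: [-0.083, 0.997, -0.0, 0.0]
ft_force: [0.2, -0.3, -2.2]
width: 0.0618
grip_force: 40.0
t19.6 pos [ 0.5612 -0.0385  0.032 ] ytool heading 99.50 w 0.0618 togo units [ 0.007 -0.003  0.032] turn deg 0.10 units 0.0011
```

View pics/p4.png

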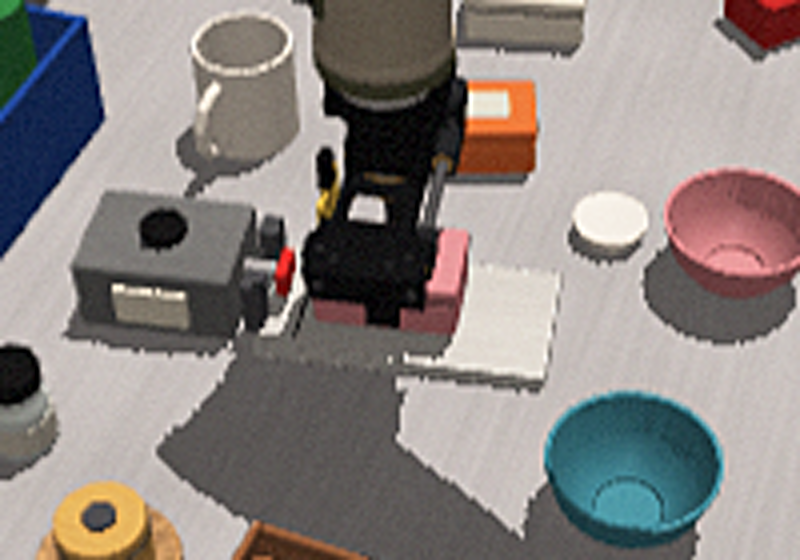

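The pink box is held just above the bed, in line with it. The shutter is clear at about (327,190) and the red stamp is out at (285,270). Lower, then push gently.

```bash
python3 -m crank '0 0 0.02 0 -1; 0 0 0.01 0 -1; 0 0 0 0 -1'|sed -n 2,4p; python3 -m crank '-0.03 0 0 0 -1; -0.03 0 0 0 -1; -0.03 0 0 0 -1; -0.02 0 0 0 -1; -0.02 0 0 0 -1; -0.01 0 0 0 -1; 0 0 0 0 -1; 0 0 0 0 -1';  python3 -c "
from h import *
togo(.6438-.05*.9866,-.0254-.05*.1633,.0255,99.4)"
```

```text
ee_pos: [0.5611, -0.0378, 0.0256]
eef_rot: [-0.083, 0.997, 0.0, 0.0]
ft_force: [-0.2, -0.6, 0.4]
time: 20.75
ee_pos: [0.5871, -0.0336, 0.0255]
eef_rot: [-0.083, 0.997, 0.0, -0.002]
ft_force: [-13.2, -0.2, 14.6]
width: 0.0615
grip_force: 40.0
t20.8 pos [ 0.5871 -0.0336  0.0255] ytool heading 99.54 w 0.0615 togo units [-0.036 -0.006 -0.   ] turn deg 0.14 units 0.0015
```

```bash
python3 -m crank '-0.01 0 -0.004 0 -1; 0 0 0 0 -1; 0 0 0 0 -1'; python3 -m crank '-0.01 0 0 0 -1; 0 0 0 0 -1; 0 0 0 0 -1' | sed -n 2,4p; python3 - <<'E'
from h import *
s=cams.camera("side")
cv2.imwrite("pics/p5.png",cv2.resize(s["img"][190:250,170:290],None,fx=6,fy=6,interpolation=2))
E
```

```text
time: 21.05
ee_pos: [0.5893, -0.0332, 0.0256]
eef_rot: [-0.083, 0.997, 0.0, -0.001]
ft_force: [-7.4, -1.9, 4.0]
width: 0.062
grip_force: 40.0
ee_pos: [0.591, -0.0329, 0.0255]
eef_rot: [-0.083, 0.997, 0.0, -0.002]
ft_force: [-9.4, -0.9, 6.2]
```

View pics/p5.png

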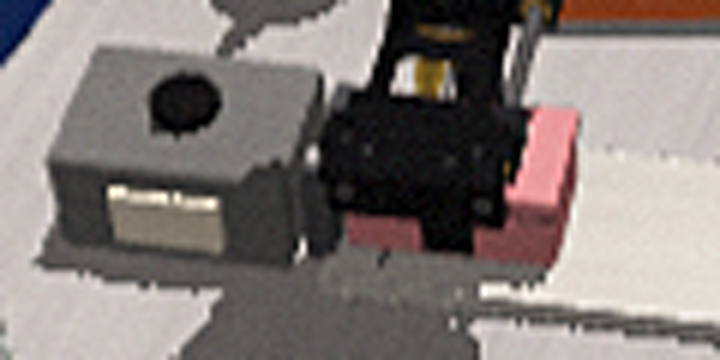

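Box very near the posts (post at about (325,215), box end at about (345,215)). The force is still spring-like, so push on until it jumps.

```bash
for i in 1; do python3 -m crank '-0.01 0 0 0 -1; 0 0 0 0 -1' | sed -n 2,4p; python3 -m crank '-0.01 0 0 0 -1; 0 0 0 0 -1' | sed -n 2,4p;  python3 -m crank '-0.01 0 0 0 -1; 0 0 0 0 -1' | sed -n 2,4p; done
```

```text
ee_pos: [0.5927, -0.0326, 0.0255]
eef_rot: [-0.083, 0.997, 0.0, -0.002]
ft_force: [-10.8, -1.4, 7.6]
ee_pos: [0.593, -0.0325, 0.0255]
eef_rot: [-0.083, 0.997, 0.0, -0.004]
ft_force: [-20.1, -1.2, 15.4]
ee_pos: [0.5933, -0.0325, 0.0254]
eef_rot: [-0.083, 0.997, 0.001, -0.006]
ft_force: [-28.2, -1.4, 22.5]
```

```bash
python3 -m crank '0 0 0 0 -1; 0 0 0 0 -1; 0 0 0 0 -1; 0 0 0 0 -1; 0 0 0 0 -1; 0 0 0 0 -1; 0 0 0 0 -1; 0 0 0 0 -1; 0 0 0 0 -1; 0 0 0 0 -1';python3 -m crank '0 0 0 0 -1; 0 0 0 0 -1; 0 0 0 0 -1; 0 0 0 0 -1; 0 0 0 0 -1; 0 0 0 0 -1; 0 0 0 0 -1; 0 0 0 0 -1; 0 0 0 0 -1; 0 0 0 0 -1'; python3 - <<'E'
from h import *
t=cams.camera("top"); b=blob(t,(250,165,300,250),(160,60,90),(179,200,255),5)
if b is not None: print("pink area",cv2.contourArea(b),rect(t,b,.057))
b=blob(t,(373,172,415,225),(0,30,138),(40,120,255),5); print("white",rect(t,b,.045))
E
```

```text
time: 23.0
ee_pos: [0.5933, -0.0324, 0.0254]
eef_rot: [-0.083, 0.997, 0.001, -0.005]
ft_force: [-27.8, -1.0, 22.6]
width: 0.0622
grip_force: 40.0
time: 24.0
ee_pos: [0.5933, -0.0325, 0.0254]
eef_rot: [-0.083, 0.997, 0.001, -0.005]
ft_force: [-28.1, -1.3, 22.0]
width: 0.0616
grip_force: 40.0
white (array([ 0.5709, -0.397 ]), 104, 64, 12.3)
```

```bash
python3 -m crank '0.05 0 0 0 -1; 0.08 0 0 0 -1; 0.07 0 0 0 -1; 0 0 -0.1 0 -1; 0 0 -0.2 0 -1; 0 0 -0.2 0 -1; 0 0 -0.15 0.072 -1; 0 0 0 0.072 -1; 0 0 0 0 -1'; python3 -c "
from h import *
togo(.456,.353,.15,86.6)"
```

```text
time: 24.95
ee_pos: [0.5595, -0.0379, 0.1566]
eef_rot: [0.03, 1.0, 0.0, 0.001]
ft_force: [-0.3, 0.9, -4.5]
width: 0.0615
grip_force: 40.0
t24.9 pos [ 0.5595 -0.0379  0.1566] ytool heading 86.53 w 0.0615 togo units [0.635 1.92  0.033] turn deg -0.07 units -0.0008
```

```bash
python3 -m crank '0.0635 0.192 0 0 -1; 0.0635 0.192 0 0 -1; 0.0635 0.192 0 0 -1; 0.0635 0.192 0 0 -1; 0.0635 0.192 0 0 -1; 0.0635 0.192 0 0 -1; 0.0635 0.192 0 0 -1; 0.0635 0.192 0 0 -1; 0.0635 0.192 0 0 -1; 0.0635 0.192 0 0 -1' | head -2; python3 -m crank '0 0 0 0 -1; 0 0 0 0 -1; 0 0 0 0 -1';  python3 -c "
from h import *
togo(.456,.353,.0215,86.6)"
```

```text
time: 25.95
ee_pos: [0.4537, 0.354, 0.1548]
time: 26.25
ee_pos: [0.455, 0.3513, 0.1552]
eef_rot: [0.029, 1.0, -0.001, -0.0]
ft_force: [0.2, -0.3, -3.8]
width: 0.0615
grip_force: 40.0
t26.2 pos [0.455  0.3513 0.1552] ytool heading 86.64 w 0.0615 togo units [-0.005  0.01   0.668] turn deg 0.04 units 0.0004
```

```bash
python3 -m crank '-0.005 0.01 0.2 0 -1; 0 0 0.2 0 -1; 0 0 0.12 0 -1; 0 0 0.08 0 -1; 0 0 0.05 0 -1; 0 0 0.024 0 -1; 0 0 0 0 -1; 0 0 0 0 -1'; python3 -m crank '0 0 0 0 0.7; 0 0 0 0 0.7; 0 0 0 0 0.7; 0 0 0 0 0.7; 0 0 -0.1 0 0.7; 0 0 -0.2 0 0.7; 0 0 -0.2 0 0.7; 0 0 -0.15 0 1; 0 0 0 0 1' | sed -n '1,2p;5p';  python3 -c "
from h import *
togo(.5709,-.397,.15,102.5)"
```

```text
time: 27.05
ee_pos: [0.4564, 0.3547, 0.0221]
eef_rot: [0.03, 1.0, 0.001, 0.0]
ft_force: [0.1, 0.5, -3.2]
width: 0.0616
grip_force: 40.0
time: 27.95
ee_pos: [0.4578, 0.3561, 0.1559]
width: 0.0827
t27.9 pos [0.4578 0.3561 0.1559] ytool heading 86.60 w 0.0827 togo units [-0.788 -3.725  0.011] turn deg -15.90 units -0.1767
```

```bash
python3 -m crank '0 0 0 -0.0885 1; 0 0 0 -0.0885 1; 0 0 0 0 1' | head -1; python3 - <<'E'
from h import *
t=cams.camera("top")
b=blob(t,(100,180,215,300),(160,60,110),(179,200,255),7)
b2=blob(t,(360,160,430,240),(0,30,138),(40,120,255),5); w=rect(t,b2,.045); print("white",w)
if b is not None: print("pink in tray",rect(t,b,.051))
togo(*w[0],.15,w[3]+90)
cv2.imwrite("pics/p6.png",t["img"])
E
```

```text
time: 28.25
white (array([ 0.5703, -0.397 ]), 102, 63, 12.3)
t28.3 pos [0.4556 0.3544 0.1506] ytool heading 102.37 w 0.0869 togo units [ 0.245 -3.792  0.004] turn deg 0.07 units 0.0008
```

View pics/p6.png

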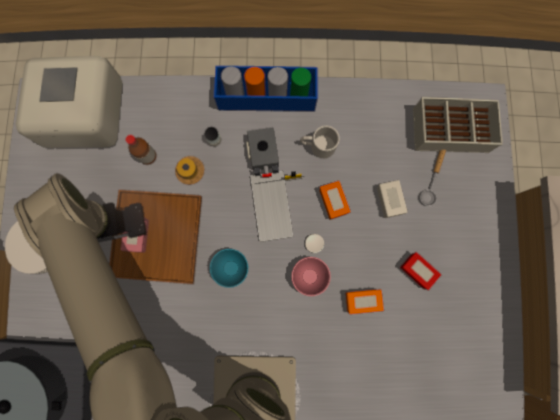

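Pink is in the tray (135,238), white still at (393,199), shutter open at (292,175). On to white.

```bash
python3 -m crank '0.012 -0.19 0 0 1; 0.012 -0.19 0 0 1; 0.012 -0.19 0 0 1; 0.012 -0.19 0 0 1; 0.012 -0.19 0 0 1; 0.012 -0.19 0 0 1; 0.012 -0.19 0 0 1; 0.012 -0.19 0 0 1; 0.012 -0.19 0 0 1; 0.012 -0.19 0 0 1' | head -1; python3 -m crank '0.012 -0.19 0 0 1; 0.012 -0.19 0 0 1; 0.012 -0.19 0 0 1; 0.012 -0.19 0 0 1; 0.012 -0.19 0 0 1; 0.012 -0.19 0 0 1; 0.012 -0.19 0 0 1; 0.012 -0.19 0 0 1; 0.012 -0.19 0 0 1; 0.012 -0.18 0 0 1' | head -1; python3 -m crank '0 0 0 0 1; 0 0 0 0 1; 0 0 0 0 1';  python3 -c "
from h import *
togo(.5705,-.397,.013,102.4)"
```

```text
time: 29.3
time: 30.3
time: 30.6
ee_pos: [0.5739, -0.3946, 0.1507]
eef_rot: [-0.109, 0.994, 0.0, -0.0]
ft_force: [-0.4, 0.8, 0.1]
width: 0.0872
grip_force: 0.0
t30.6 pos [ 0.5739 -0.3946  0.1507] ytool heading 102.49 w 0.0872 togo units [ 0.019 -0.009  0.688] turn deg 0.09 units 0.0010
```

```bash
python3 -m crank '0.019 -0.009 0.2 0 1; 0 0 0.2 0 1; 0 0 0.14 0 1; 0 0 0.08 0 1; 0 0 0.045 0 1; 0 0 0.023 0 1; 0 0 0 0 1' | head -4; python3 -m crank '0 0 0 0 -1; 0 0 0 0 -1; 0 0 0 0 -1; 0 0 0 0 -1; 0 0 0 0 -1; 0 0 0 0 -1; 0 0 0 0 -1' 40; python3 -m crank '0 0 -0.1 0 -1; 0 0 -0.2 0 -1; 0 0 -0.2 0 -1; 0 0 -0.1 0.034 -1; 0 0 0 0 -1; 0 0 0 0 -1'; python3 -c "
from h import *
togo(.5589,-.039,.133,99.4)"
```

```text
time: 31.3
ee_pos: [0.5707, -0.3984, 0.0142]
eef_rot: [-0.109, 0.994, -0.0, 0.0]
ft_force: [0.1, 0.3, -0.5]
time: 32.0
ee_pos: [0.5704, -0.3981, 0.0139]
eef_rot: [-0.109, 0.994, 0.0, 0.0]
ft_force: [-1.2, 4.3, 4.5]
width: 0.0618
grip_force: 40.0
time: 32.6
ee_pos: [0.5698, -0.3981, 0.132]
eef_rot: [-0.083, 0.997, 0.0, -0.001]
ft_force: [0.0, 0.5, -3.8]
width: 0.0617
grip_force: 40.0
t32.6 pos [ 0.5698 -0.3981  0.132 ] ytool heading 99.55 w 0.0617 togo units [-0.244  1.779 -0.004] turn deg 0.15 units 0.0017
```

```bash
python3 -m crank '-0.0244 0.178 0 0 -1; -0.0244 0.178 0 0 -1; -0.0244 0.178 0 0 -1; -0.0244 0.178 0 0 -1; -0.0244 0.178 0 0 -1; -0.0244 0.178 0 0 -1; -0.0244 0.178 0 0 -1; -0.0244 0.178 0 0 -1; -0.0244 0.178 0 0 -1; -0.0244 0.178 0 0 -1' | head -1; python3 -m crank '0 0 0 0 -1; 0 0 0 0 -1; 0 0 0 0 -1';  python3 -c "
from h import *
togo(.5589,-.039,.0262,99.4)"
```

```text
time: 33.6
time: 33.9
ee_pos: [0.5589, -0.0404, 0.1323]
eef_rot: [-0.082, 0.997, -0.0, -0.001]
ft_force: [-0.3, -0.3, -2.3]
width: 0.0619
grip_force: 40.0
t33.9 pos [ 0.5589 -0.0404  0.1323] ytool heading 99.45 w 0.0619 togo units [-0.002  0.007  0.531] turn deg 0.05 units 0.0005
```

```bash
python3 -m crank '0 0.006 0.2 0 -1; 0 0 0.15 0 -1; 0 0 0.1 0 -1; 0 0 0.05 0 -1; 0 0 0.028 0 -1; 0 0 0 0 -1; 0 0 0 0 -1' | head -4; python3 -m crank '-0.03 0 0 0 -1; -0.03 0 0 0 -1; -0.03 0 0 0 -1; -0.03 0 0 0 -1; -0.03 0 0 0 -1; -0.01 0 0 0 -1; 0 0 0 0 -1; 0 0 0 0 -1' ;  python3 -c "
from h import *
togo(.5933,-.0330,.0262,99.4)"
```

```text
time: 34.6
ee_pos: [0.5602, -0.0383, 0.0288]
eef_rot: [-0.082, 0.997, -0.0, 0.001]
ft_force: [0.3, 0.5, -3.4]
time: 35.4
ee_pos: [0.5898, -0.033, 0.0273]
eef_rot: [-0.082, 0.997, 0.0, -0.002]
ft_force: [-8.1, -1.2, -0.1]
width: 0.0618
grip_force: 40.0
t35.4 pos [ 0.5898 -0.033   0.0273] ytool heading 99.46 w 0.0618 togo units [-0.017 -0.003  0.006] turn deg 0.06 units 0.0007
```

```bash
python3 -m crank '-0.01 0 0.005 0 -1; 0 0 0 0 -1' | sed -n 2,4p; python3 -m crank '-0.01 0 0 0 -1; 0 0 0 0 -1' | sed -n 2,4p;  python3 -m crank '-0.01 0 0 0 -1; 0 0 0 0 -1' | sed -n 2,4p
```

```text
ee_pos: [0.5916, -0.0328, 0.0262]
eef_rot: [-0.082, 0.997, 0.0, -0.002]
ft_force: [-7.3, -1.0, -0.9]
ee_pos: [0.5922, -0.0326, 0.0259]
eef_rot: [-0.082, 0.997, 0.0, -0.003]
ft_force: [-13.2, -1.2, 2.4]
ee_pos: [0.5924, -0.0325, 0.0257]
eef_rot: [-0.082, 0.997, 0.001, -0.005]
ft_force: [-21.6, -0.6, 10.7]
```

```bash
python3 -m crank '-0.007 0 0 0 -1; 0 0 0 0 -1; 0 0 0 0 -1; 0 0 0 0 -1; 0 0 0 0 -1; 0 0 0 0 -1; 0 0 0 0 -1; 0 0 0 0 -1; 0 0 0 0 -1; 0 0 0 0 -1';python3 -m crank '0 0 0 0 -1; 0 0 0 0 -1; 0 0 0 0 -1; 0 0 0 0 -1; 0 0 0 0 -1; 0 0 0 0 -1; 0 0 0 0 -1; 0 0 0 0 -1; 0 0 0 0 -1; 0 0 0 0 -1'; python3 -m crank '0.05 0 0 0 -1; 0.08 0 0 0 -1; 0.07 0 0 0 -1; 0 0 -0.1 0 -1; 0 0 -0.2 0 -1; 0 0 -0.2 0 -1; 0 0 -0.15 0.072 -1; 0 0 0 0.072 -1; 0 0 0 0 -1'; python3 -c "
from h import *
togo(.4495,.243,.15,86.6)"
```

```text
time: 37.0
ee_pos: [0.5925, -0.0324, 0.0257]
eef_rot: [-0.082, 0.997, 0.001, -0.006]
ft_force: [-27.8, -1.2, 16.0]
width: 0.0616
grip_force: 40.0
time: 38.0
ee_pos: [0.5925, -0.0324, 0.0257]
eef_rot: [-0.082, 0.997, 0.001, -0.006]
ft_force: [-28.0, -1.8, 15.4]
width: 0.0615
grip_force: 40.0
time: 38.9
ee_pos: [0.5597, -0.0379, 0.1578]
eef_rot: [0.031, 1.0, 0.0, 0.001]
ft_force: [-0.5, 0.1, -3.6]
width: 0.0615
grip_force: 40.0
t38.9 pos [ 0.5597 -0.0379  0.1578] ytool heading 86.43 w 0.0615 togo units [0.637 1.368 0.039] turn deg -0.17 units -0.0019
```

```bash
python3 - <<'E'
from h import *
t=cams.camera("top")
b=blob(t,(100,180,215,300),(0,20,100),(10,160,255),7); b2=blob(t,(100,180,215,300),(160,20,100),(179,160,255),7)
for x in (b,b2):
    if x is not None: print(cv2.boundingRect(x),rect(t,x,.051))
print(cv2.cvtColor(t["img"],cv2.COLOR_BGR2HSV)[238,120:150].tolist()[::3])
E
```

```text
(120, 215, 29, 38) (array([0.4551, 0.348 ]), 104, 76, -2.8)
[[13, 180, 122], [1, 111, 167], [3, 96, 168], [20, 51, 161], [19, 50, 162], [19, 53, 164], [1, 104, 170], [0, 109, 168], [1, 111, 106], [10, 154, 103]]
```

```bash
python3 -m crank '0.08 0.171 0 0 -1; 0.08 0.171 0 0 -1; 0.08 0.171 0 0 -1; 0.08 0.171 0 0 -1; 0.08 0.171 0 0 -1; 0.08 0.171 0 0 -1; 0.08 0.171 0 0 -1; 0.08 0.171 0 0 -1; 0 0 0 0 -1; 0 0 0 0 -1' | head -2; python3 -m crank '0 0 0 0 -1; 0 0 0 0 -1' | head -2;  python3 -c "
from h import *
togo(.4495,.243,.0205,86.6)"
```

```text
time: 39.95
ee_pos: [0.4471, 0.2431, 0.156]
time: 40.15
ee_pos: [0.4482, 0.2415, 0.1567]
t40.1 pos [0.4482 0.2415 0.1567] ytool heading 86.46 w 0.0614 togo units [-0.006  0.008  0.681] turn deg -0.14 units -0.0016
```

```bash
python3 -m crank '-0.005 0.005 0.2 0 -1; 0 0 0.2 0 -1; 0 0 0.12 0 -1; 0 0 0.08 0 -1; 0 0 0.05 0 -1; 0 0 0.029 0 -1; 0 0 0 0 -1; 0 0 0 0 -1'; python3 -m crank '0 0 0 0 0.7; 0 0 0 0 0.7; 0 0 0 0 0.7; 0 0 0 0 0.7; 0 0 -0.1 0 0.7; 0 0 -0.2 0 0.7; 0 0 -0.2 0 0; 0 0 -0.2 -0.07 0; 0 0 0 -0.072 0' | sed -n '1,2p;5p';  python3 - <<'E'
from h import *
togo(.628,-.1037,.19,99.4)
E
```

```text
time: 40.95
ee_pos: [0.4494, 0.2439, 0.0219]
eef_rot: [0.03, 1.0, 0.0, 0.0]
ft_force: [-0.1, -0.1, -2.6]
width: 0.0613
grip_force: 40.0
time: 41.85
ee_pos: [0.4513, 0.2452, 0.1668]
width: 0.0571
t41.9 pos [0.4513 0.2452 0.1668] ytool heading 99.53 w 0.0571 togo units [-0.583 -1.866 -0.12 ] turn deg 0.13 units 0.0014
```

```bash
python3 -m crank '-0.058 -0.187 -0.01 0 -0.1; -0.058 -0.187 -0.01 0 -0.1; -0.058 -0.187 0 0 -0.1; -0.058 -0.187 0 0 -0.1; -0.058 -0.187 0 0 -0.1; -0.058 -0.187 0 0 -0.1; -0.058 -0.187 0 0 -0.1; -0.058 -0.187 0 0 -0.1; -0.058 -0.187 0 0 -0.1; -0.058 -0.187 0 0 -0.1' | head -2; python3 -m crank '0 0 0 0 -0.1; 0 0 0 0 -0.1; 0 0 0 0 -0.1' | head -2;  python3 - <<'E'
from h import *
togo(.628,-.1037,.06,99.4)
t=cams.camera("top");cv2.imwrite("pics/p7.png",cv2.resize(t["img"][120:320,90:350],None,fx=3,fy=3,interpolation=2))
E
```

```text
time: 42.85
ee_pos: [0.6243, -0.1079, 0.1652]
time: 43.15
ee_pos: [0.6236, -0.1053, 0.1649]
t43.1 pos [ 0.6236 -0.1053  0.1649] ytool heading 99.38 w 0.0388 togo units [-0.023  0.004  0.525] turn deg -0.02 units -0.0003
```

View pics/p7.png

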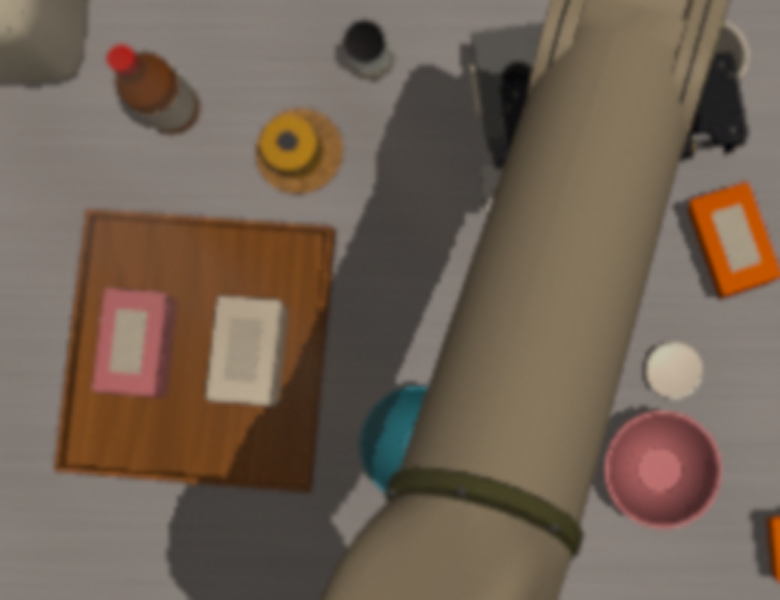

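Both boxes lie flat and side by side in the tray (crop (132,342) and (245,350)), and the tin is on its mat (288,142). Now grip the knob and close the shutter.

```bash
python3 -m crank '-0.023 0.004 0.2 0 -0.1; 0 0 0.15 0 -0.1; 0 0 0.1 0 -0.1; 0 0 0.05 0 -0.1; 0 0 0.02 0 -0.1; 0 0 0 0 -0.1' | sed -n 2,4p; python3 -m crank '0 0 0 0 -1; 0 0 0 0 -1; 0 0 0 0 -1; 0 0 0 0 -1; 0 0 0 0 -1; 0 0 0 0 -1' 20; python3 -m crank '0 0.03 0 0 -1; 0 0.04 0 0 -1; 0 0.04 0 0 -1; 0 0.04 0 0 -1; 0 0.04 0 0 -1; 0 0.04 0 0 -1; 0 0.04 0 0 -1; 0 0.04 0 0 -1; 0 0.04 0 0 -1; 0 0 0 0 -1' ; python3 -c "
from h import *
s=read_state();d=s['ee_pos'][:2]-[.6438,-.0254];print('sta y',d[1]*.9866-d[0]*.1633)"
```

```text
ee_pos: [0.6284, -0.1046, 0.0616]
eef_rot: [-0.081, 0.997, 0.0, 0.0]
ft_force: [0.1, -0.2, -0.4]
time: 44.4
ee_pos: [0.6282, -0.1036, 0.0616]
eef_rot: [-0.082, 0.997, 0.001, -0.0]
ft_force: [-2.8, 4.2, 3.8]
width: 0.0138
grip_force: 20.0
time: 45.4
ee_pos: [0.6168, -0.0338, 0.0615]
eef_rot: [-0.082, 0.997, 0.001, 0.0]
ft_force: [-0.9, 1.9, 6.1]
width: 0.0139
grip_force: 20.0
sta y -0.003836226494884047
```

```bash
python3 -m crank '0 0.01 0 0 -1; 0 0.01 0 0 -1; 0 0.005 0 0 -1; 0 0 0 0 -1'; python3 -m crank '0 0 0 0 0; 0 0 0 0 0; 0 0 0 0 0; 0 0 -0.15 0 0; 0 0 -0.2 0 0; 0 0 -0.2 0 0; 0.1 0.15 0 0 0; 0.1 0.15 0 0 0; 0 0 0 0 0' | head -2; python3 -m crank '0.1 -0.2 0 0 0; 0.1 -0.2 0 0 0; 0.1 -0.2 0 0 0; 0.1 -0.2 0 0 0; 0.1 -0.2 0 0 0; 0 -0.2 0 0 0; 0 -0.2 0 0 0;  0 -0.2 0 0 0; 0 0 0 0 0; 0 0 0 0 0' | head -2; python3 - <<'E'
from h import *
t=cams.camera("top");cv2.imwrite("pics/p8.png",cv2.resize(t["img"][120:320,90:350],None,fx=3,fy=3,interpolation=2))
y=blob(t,(255,165,310,190),(15,150,50),(35,255,255)); c=onz(t,cv2.minAreaRect(y)[0],.05); d=c[:2]-[.6438,-.0254]; print("yellow sta",d[0]*.9866+d[1]*.1633,d[1]*.9866-d[0]*.1633)
print(read_state()["ft_force"])
E
```

```text
time: 45.8
ee_pos: [0.6162, -0.0302, 0.0615]
eef_rot: [-0.081, 0.997, 0.0, 0.0]
ft_force: [-0.0, 0.3, 5.6]
width: 0.0137
grip_force: 20.0
time: 46.7
ee_pos: [0.5645, 0.0261, 0.1709]
time: 47.7
ee_pos: [0.5193, -0.3113, 0.1705]
yellow sta -0.025959334170223045 0.00025353762322626906
[-0.11688375  0.273296   -0.38105093]
```

View pics/p8.png

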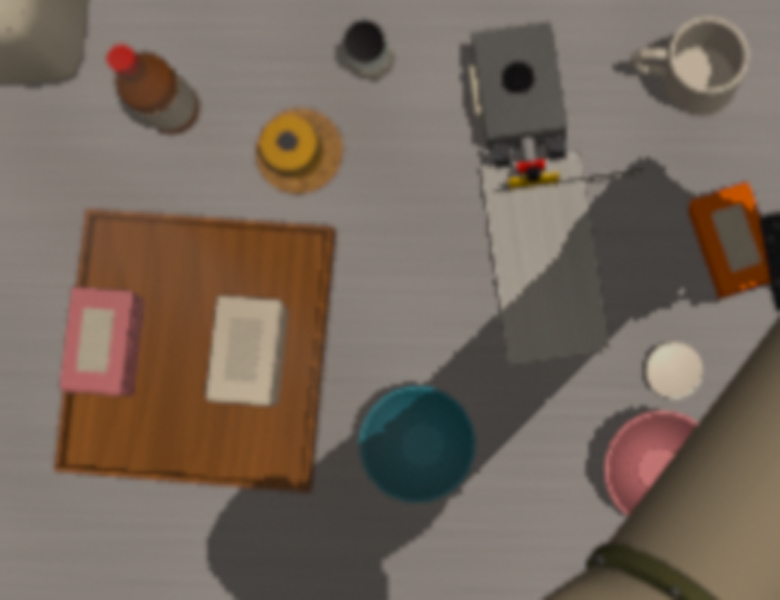

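The shutter is closed, but the pink box has been knocked about 3 cm towards the tray's wall (crop (100,342)). I check whether it still lies flat.

```bash
python3 - <<'E'
from h import *
t=cams.camera("top");s=cams.camera("side")
b=blob(t,(100,180,215,300),(0,20,140),(10,160,255),7); print("hi",rect(t,b,.051))
p=np.array(rect(t,b,.051)[0])-[.4528,.298]; a=np.radians(-3.4); print("in tray",p[0]*np.cos(a)+p[1]*np.sin(a),-p[0]*np.sin(a)+p[1]*np.cos(a))
c2=cv2.minAreaRect(b)[0]
h=cv2.cvtColor(s["img"],cv2.COLOR_BGR2HSV)
cv2.imwrite("pics/p9.png",cv2.resize(s["img"][270:420,150:350],None,fx=3.9,fy=3.9,interpolation=2))
E
```

```text
hi (array([0.4556, 0.3873]), 99, 62, -3.5)
in tray -0.0025009876421468046 0.08930887447960492
```

View pics/p9.png

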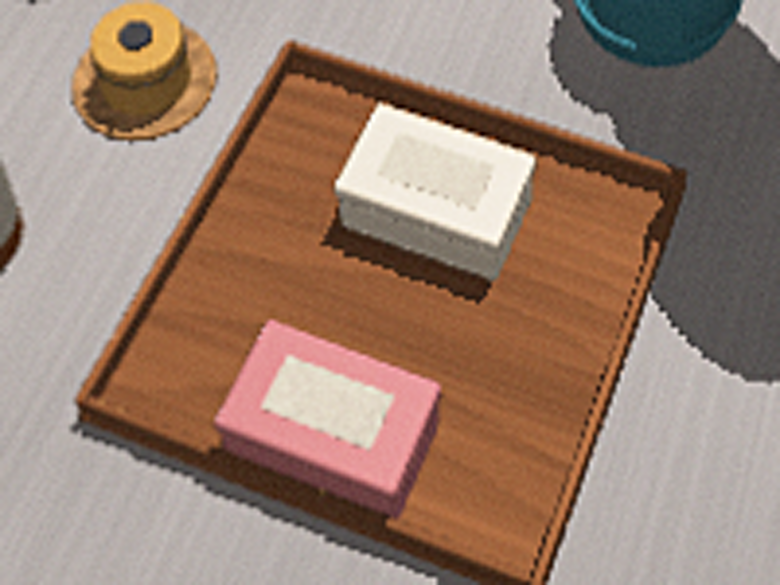

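The pink box lies flat on the floor against the wall (y = 88 mm in the tray, within limits), and the white box is flat. I'm handing in.

```bash
python3 -c "
from bench import workorder; print(workorder.close_job())"
```

```text
the job is handed in; nothing more can be done
None
```

The job is handed in (no verdict came back): pink then white were stamped (no blue box was there today) and now stand flat in the tray, with the tin on its mat and the shutter closed.

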